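# Click the wagon cradle onto the painting stand and load the wagon

### The arm

A 6-joint arm with a two-finger parallel gripper is mounted at the origin on a cart in front of the work surface, level with it; the furniture and walls round the work are solid. World frame = base frame: x ahead of the robot, y to its left, z up, the work surface at z = 0. Lengths are in m, angles in rad, forces in N, time in s.
With the tool pointing down it reaches from about 0.275 to 0.875 m from the base axis. Payload 12.5 kg.
Tool frame: the origin (TCP) lies on the front face of the gripper's body, between the roots of the fingers; the fingertips stand 73 mm ahead of it and the grasp point (between the pads) lies 54 mm ahead of it (tip_extent is the distance from the TCP to the fingertips, in m); z points along the fingers, y is the line along which they close (so a half turn about z gives the same grasp; the last joint's range is limited). The gripper opens to 85 mm and grips with 20 to 120 N. Pads are 22 mm wide; open, the fingers measure 114 mm over their backs; the gripper's body (76 mm by 85 mm) begins 54 mm behind the grasp point. The pads swing forward as they close: fully open they stand 13 mm farther back than shut.
Start: joints at [1.243, 0.351, 1.652, -0, 1.139, -0.085], TCP at [0.132, 0.534, 0.304] pointing down, gripper open.
Joint ranges: [-2.75, 2.75], [-0.79, 2.1], [0.01, 2.65], [-1.57, 4.71], [0.07, 3.14], [-2.87, 2.87]. Speed limits (rad/s): [2.22, 2.22, 2.79, 3.14, 3.14, 3.14].

### API

Orientations are given as a unit quaternion [x, y, z, w].
In Python, from cell import goto, move_l, move_joints, command_gripper, dwell, inverse_kinematics, sense, camera, camera_params, PlanningError, hand_in, tip_extent gives the robot as it stands. The module is installed in compiled form; this text tells all that it offers. Calls block until the motion is done:
- goto(position, orientation): joint-space move of the TCP to a pose.
- move_l(position, velocity=0.15, ori=None): straight line of the TCP; ori=None keeps the orientation; velocity is the mean speed in m/s.
- move_joints(angles): joint-space move.
- command_gripper(opening): finger opening in m; the grip force is fixed at half the most; returns when the fingers have stopped.
- dwell(seconds).
- inverse_kinematics(position, orientation): joint angles nearest the present ones, or None.
- sense(): the state.
- camera(name): name is "scene" or "top"; returns the picture (420x560x3 uint8, red, green, blue); there is no depth.
- camera_params(name): a dict with "intrinsics" (3x3 intrinsics, pixels), "R" (3x3) and "t" (3): a world point X has camera coordinates R X + t. Camera axes: x right, y down, z forward; pixel columns grow to the right and rows downward; lengths in m; the calibration is good to about 2 mm. A picture is of the moment at which its call begins. camera_params takes no time and is no camera call.
A pose or a line that the arm cannot do raises PlanningError and nothing moves.
- hand_in(): hands the job in; it is judged then, once.
The state is a dict: "clock": time; "qpos": joint angles; "qd": joint speeds; "effort": joint torques, N m; "eef_pos": TCP position; "tool_rot": TCP orientation; "ft_force": force on the tool from outside, world axes, zero at the start; "wrist_torque": the same for the moment, N m; "gripper_width": finger opening in m; "gripper_force": force on a finger pad.
Only numpy, scipy, OpenCV 4.12 (cv2) and the standard library are available. Lean on these libraries where they do the work, as an engineer would, in place of code of your own. Each camera call takes 0.05 s, during which the arm holds its last target. There are 200 camera calls.

### The job

Set the grey open wagon up for painting. Slide the hub of the blue-lined wagon cradle gently down over the stand's pillar until the pillar's two sprung balls click into the groove inside the hub, stop there (not short of the click, and not on down past it) and let go, never pushing harder than about 15 N; then lift the grey wagon off the siding and set it upright in the cradle, so gently that the cradle stays clicked in. Leave the other two wagons and the red and yellow paint tins where they are.

Things in the scene. Friction and masses are not known exactly. Their poses are not given: they have to be found in the camera images.
- cradle: Wagon cradle, 70 g: grey tray lined with blue felt on a black round hub. Origin: centre of the hub's open lower end (mouth); z up, y along the tray. Hub 62 mm tall, 36 mm across, 44 at the foot; blind bore from below, 21 mm wide, 60 deep, with a groove 7.5 mm high centred 30 mm above the mouth. Pick it up from above by the tray's long sides (along x, 45 mm).
- tray_floor (a point): Centre of the tray's floor, 68 mm above the cradle's origin, same axes. Tray outside 45 x 104 mm (x, y), its underside 6 mm below the floor, wall tops 10 mm above it; inside 37 x 96 mm.
- stand: Painting stand, fixed: dark round foot 92 mm across, 16 high, brass lock nut 28 mm across up to z = 30 mm; origin under its centre. From it rises an upright dark steel pillar, diameter 20 mm, its last 6 mm coned to 10. The pillar is screwed up or down to suit the painter: its tip is 90 to 118 mm above the bench (not measured). Two sprung 10 mm balls stand 2.1 mm proud of it, 16 mm below the tip.
- ball_a (a joint): Travel (m) of one sprung ball: 0 out (free or in the groove), 0.0013 pressed in by the plain bore; single readings scatter by 1 mm. The mouth meets the balls about 13 mm below the tip; about 8 N presses them in, then the hub slides with 1 to 2 N of friction and stays where it is left. In the plain bore the two balls squeeze it with about 15 N, which counts in the 30 N limit.
- ball_b (a joint): The same for the other ball. The click comes 46 mm below the tip, 33 mm after the mouth met the balls: over the last 4 mm the balls draw the hub down with 4 to 5 N; nil in the middle; 2 to 3 mm on, about 6 N resist, then the balls leave the groove. Let go within 2 mm of the middle, it centres itself. 14 mm past it the bore bottoms. Gone too far, it can be drawn up again.
- wagon_2: The slate grey empty open goods wagon, one of three in line on the siding (order varies), 12 to 16 mm apart: 31 x 88 x 32 mm, 35 to 70 g. Origin: under its centre at wheel-tread level (on the rails 10 mm above the bench); y along it, z up. Plain sides 14 to 32 mm above the origin, 31 mm apart: grip across them (along x) from above. Either end may lead in the tray.
- wagon_1: The brown open goods wagon with dark load, 31 x 88 x 30 mm, same origin and axes. Leave it alone.
- wagon_3: The red open goods wagon with pale load, 31 x 88 x 30 mm, same origin and axes. Leave it alone.
- tin_brick: Small paint tin with a red lid, 33 mm across, 34 mm high, on the bench near its front edge. Origin under its centre. Leave it alone.
- tin_straw: Small paint tin with a yellow lid, 33 mm across, 34 mm high, on the bench towards the siding. Origin under its centre. Leave it alone.
Things that resemble listed ones, but are neither listed nor needed, are in the scene too. Leave any turquoise look-alike of the wagon_2 alone. Of the things that look like the stand, take the one that is nearest to the robot's base at the start.

How it is judged:
By the outcome, as a careful person would: the job done as asked, in the order asked, and still so for the second after the job is handed in, with the robot touching nothing.
It also fails if it takes over 61 s, if anything falls off the work surface, if the arm or the gripper's body presses on something with over 40 N, if the wrist force passes 120 N, or if a joint passes its speed limit or range.

## Working session

There is one attempt and no reset: what is moved stays moved. The work goes in short steps, each a Python script; the robot and the scene stay as the last script left them, time stands still between calls to the robot, and variables do not carry over. Pictures are saved under pics/ and viewed, at most 10 in all, crops included, and the job is handed in when it is done.

```bash
mkdir -p pics
python3 - <<'E'
from cell import *
import cv2,numpy as np
for n in("scene","top"):
    im=camera(n); cv2.imwrite(f"pics/{n}0.png",im[:,:,::-1]); p=camera_params(n)
    print(n,p["intrinsics"].tolist(),p["R"].round(4).tolist(),p["t"].round(4).tolist(),(-p["R"].T@p["t"]).round(3))
s=sense();print(s["clock"],s.keys(),s["tool_rot"],s["ft_force"],s["gripper_width"],tip_extent)
E
```

```text
scene [[543.0501611479509, 0.0, 278.1019956412336], [0.0, 543.0501611479509, 201.52402540149495], [0.0, 0.0, 1.0]] [[0.763, -0.6464, -0.005], [-0.4762, -0.557, -0.6804], [0.4371, 0.5215, -0.7328]] [-0.353, 0.4369, 0.8033] [ 0.126 -0.404  0.884]
top [[398.5930026773569, 0.0, 283.5674278636812], [0.0, 398.5930026773569, 206.32718252558547], [0.0, 0.0, 1.0]] [[-0.0138, -0.9998, -0.0137], [-0.9955, 0.0151, -0.094], [0.0942, 0.0123, -0.9955]] [0.161, 0.6079, 0.8599] [0.526 0.141 0.915]
0.1 dict_keys(['clock', 'qpos', 'qd', 'effort', 'eef_pos', 'tool_rot', 'ft_force', 'wrist_torque', 'gripper_force', 'gripper_width']) [ 1.21118719e-01  9.92637889e-01 -5.15455362e-04 -1.09448421e-04] [-0.53979315  0.7586812   0.0806463 ] 0.08511915194420702 0.0726
```

View pics/scene0.png

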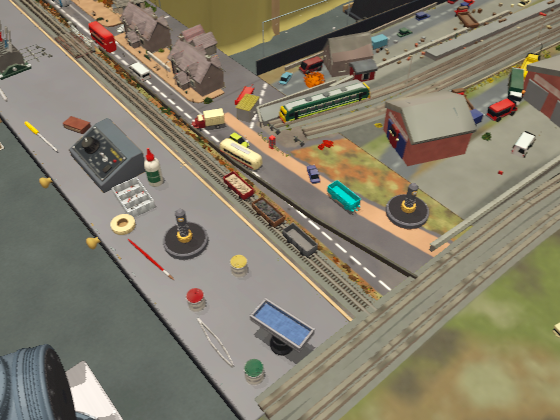

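View pics/top0.png

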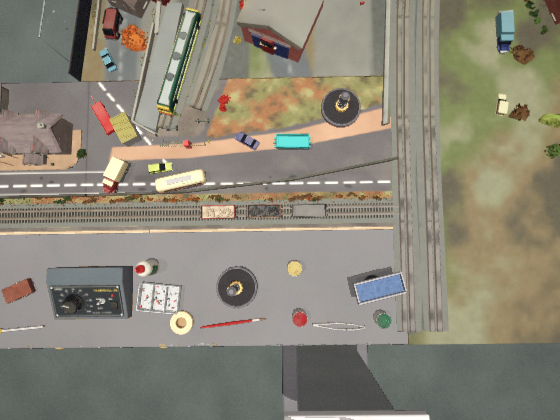

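Run:
```python
import cv2,numpy as np
s=cv2.imread("pics/scene0.png");t=cv2.imread("pics/top0.png")
def c(im,x,y,w=66,h=50):return cv2.resize(im[y:y+h,x:x+w],(396,300),interpolation=cv2.INTER_NEAREST)
cv2.imwrite("pics/crop1.png",np.vstack([np.hstack([c(s,150,202),c(s,248,295,)]),np.hstack([c(t,204,262),c(t,345,262)])]))
```

```text
(no output)
```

View pics/crop1.png

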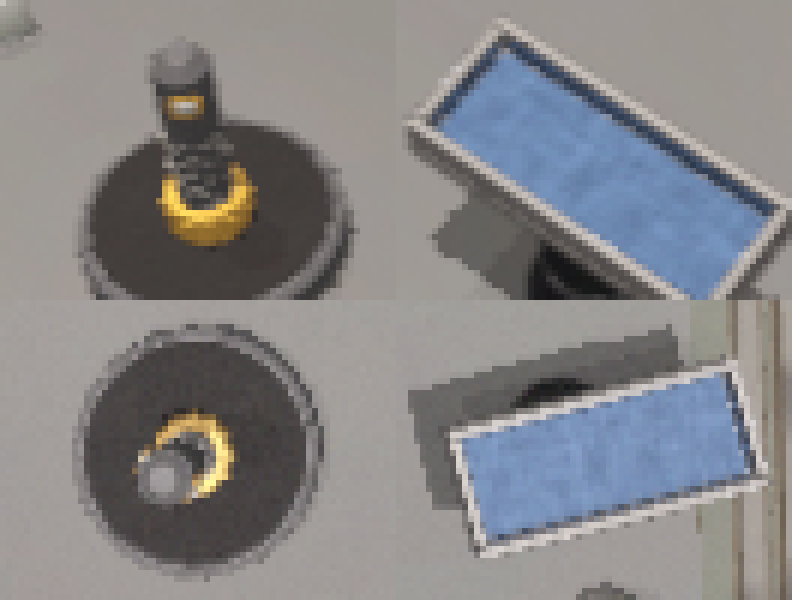

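```bash
cat > vis.py <<'E'
import cv2,numpy as np
from cell import camera,camera_params
P={n:camera_params(n) for n in("scene","top")}
def cast(n,uv,z):
    p=P[n];uv=np.atleast_2d(uv).astype(float)
    d=np.c_[uv,np.ones(len(uv))]@np.linalg.inv(p["intrinsics"]).T@p["R"]
    o=-p["R"].T@p["t"]; return (o+d*((z-o[2])/d[:,2])[:,None])[:,:2]
def proj(n,X):
    p=P[n];c=p["intrinsics"]@(p["R"]@np.asarray(X,float)+p["t"]);return c[:2]/c[2]
def tri(a,b):
    M=[];r=[]
    for n,uv in(("scene",a),("top",b)):
        p=P[n];d=p["R"].T@np.linalg.inv(p["intrinsics"])@[*uv,1];d/=np.linalg.norm(d)
        A=np.eye(3)-np.outer(d,d);M.append(A);r.append(A@(-p["R"].T@p["t"]))
    return np.linalg.lstsq(np.vstack(M),np.hstack(r),rcond=None)[0]
def blob(mask,seed=None,box=None):
    m=mask.astype(np.uint8)
    if box: k=np.zeros_like(m);x,y,w,h=box;k[y:y+h,x:x+w]=1;m&=k
    m=cv2.morphologyEx(m,cv2.MORPH_OPEN,np.ones((2,2),np.uint8)) if False else m
    cs,_=cv2.findContours(m,cv2.RETR_EXTERNAL,cv2.CHAIN_APPROX_NONE)
    return max(cs,key=cv2.contourArea)
def worldrect(n,c,z):
    # min-area rectangle of contour cast on plane z, mm
    w=cast(n,c[:,0,:],z)
    (cx,cy),(a,b),ang=cv2.minAreaRect((w*1000).astype(np.float32))
    if a>b: ang-=0
    else: ang+=90;a,b=b,a
    return np.array([cx,cy]).round(1),round(a,1),round(b,1),round((ang+90)%180-90,1)  # ang = long axis direction deg from x
def blue(im):
    i=im.astype(int); return (i[...,2]>i[...,0]+18)&(i[...,2]>i[...,1]+5)
E
python3 - <<'E'
from vis import *
s=cv2.imread("pics/scene0.png")[:,:,::-1];t=cv2.imread("pics/top0.png")[:,:,::-1]
for n,im,box in(("scene",s,(240,290,90,70)),("top",t,(340,260,80,50))):
    c=blob(blue(im),box=box);print("cradle",n,worldrect(n,c,.078))
    M=cv2.moments(c);print(cast(n,[M['m10']/M['m00'],M['m01']/M['m00']],.078)*1000)
hsv=lambda im:cv2.cvtColor(np.ascontiguousarray(im),cv2.COLOR_RGB2HSV)
for n,im,box in(("scene",s,(155,205,60,60)),("top",t,(212,260,50,55))):
    m=(im.max(2)<95); c=blob(m,box=box); e=cv2.fitEllipse(cv2.convexHull(c)); print("foot",n,e,cast(n,e[0],.016)*1000)
    h=hsv(im); y=(h[...,0]>15)&(h[...,0]<32)&(h[...,1]>110)
    c=blob(y,box=box);print("nut",n,cv2.minAreaRect(c))
tip=tri((180.3,210),(231.5,291.7));print("tip",tip*1000)
for y,x in ((320,0),):pass
print("tins/viaduct",cast("top",[[300,318],[294,268],[383,319],[400,330],[397,210],[309,211]],.04)*1000)
def c(im,x,y,w=66,h=50):return cv2.resize(im[y:y+h,x:x+w],(396,300),interpolation=cv2.INTER_NEAREST)
cv2.imwrite("pics/crop2.png",np.hstack([c(s,265,210),c(t,270,188)])[:,:,::-1])
E
```

```text
cradle scene (array([432.7, -44.5]), 95.3, 36.6, -76.7)
[[432.78917367 -46.30938106]]
cradle top (array([433.9, -45.1]), 95.8, 36.3, -76.9)
[[434.11415019 -44.64869569]]
foot scene ((184.08473205566406, 234.30996704101562), (38.844337463378906, 40.36720275878906), 43.08725357055664) [[436.51623338 269.87352674]]
nut scene ((184.40382385253906, 236.0192413330078), (12.355317115783691, 16.081523895263672), 78.69007110595703)
foot top ((237.00991821289062, 286.9889221191406), (36.30336380004883, 39.232704162597656), 80.72924041748047) [[432.59383848 258.57646933]]
nut top ((237.29310607910156, 285.4827575683594), (12.872050285339355, 8.968912124633789), 41.6335334777832)
tip [433.00520859 257.90323604 103.84599935]
tins/viaduct [[367.75685721 120.10124992]
 [474.24441725 131.25397716]
 [363.64379459 -57.53285694]
 [340.26510139 -92.85539119]
 [597.36328129 -96.8837216 ]
 [598.04844073  96.21351846]]
```

View pics/crop2.png

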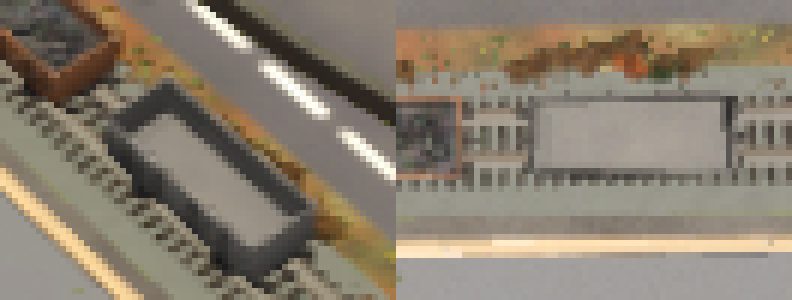

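The top view shows the near stand at (237,287), the cradle at (379,287) and the grey wagon at (309,210), with the stand's tip at about z = 104 mm. Both views agree to about 1 mm, so I'll grasp the cradle.

```bash
cat > arm.py <<'E'
from cell import *
import numpy as np
def Q(deg): f=np.radians(deg+90)/2; return [float(np.cos(f)),float(np.sin(f)),0.,0.]
def st(tag=""):
    s=sense(); print(tag,round(s["clock"],2),"p",(np.array(s["eef_pos"])*1000).round(1),"F",np.round(s["ft_force"],1),"T",np.round(s["wrist_torque"],2),"w",round(s["gripper_width"]*1000,1),"g",np.round(s["gripper_force"],1));return s
def F(n=4):
    a=[]
    for _ in range(n): a.append(sense()["ft_force"]); dwell(.01)
    return np.mean(a,0)
E
python3 - <<'E'
from arm import *; import cv2
from vis import *
print("wagon",cast("top",[308.75,209.75],.042)*1000,cast("scene",[299.8,237],.042)*1000)
print("tip h check",[proj("scene",[.4328,.2582,h]).round(1) for h in(.095,.100,.105,.11)])
q=Q(13.2)
goto([.4335,-.045,.22],q); st("above"); command_gripper(.062); st()
move_l([.4335,-.045,.122],.12); st("down")
f0=F();command_gripper(.03); st("grip")
im={n:camera(n) for n in("scene","top")}
for n in im: cv2.imwrite(f"pics/{n}1.png",im[n][:,:,::-1])
s=im["scene"][290:390,230:350];cv2.imwrite("pics/crop3.png",cv2.resize(s,(720,600),interpolation=cv2.INTER_NEAREST)[:,:,::-1])
E
```

```text
wagon [[600.64848688  96.81066045]] [[599.08374501  93.78594219]]
tip h check [array([180.5, 213. ]), array([180.1, 211.3]), array([179.8, 209.5]), array([179.4, 207.8])]
above 2.44 p [433.7 -44.5 220.1] F [-0.1 -0.7  0.1] T [0.01 0.03 0.04] w 85.8 g 0.0
 2.81 p [433.5 -44.8 220. ] F [ 1.1  0.3 -1.6] T [-0.04 -0.02 -0.  ] w 62.1 g 0.0
down 3.77 p [433.8 -45.1 122.5] F [-0.1  0.3  0.9] T [-0.04  0.02  0.06] w 61.8 g 0.0
grip 4.1 p [433.8 -45.1 122.8] F [-2.1 -0.7  7.3] T [-0.02  0.34 -0.03] w 44.2 g 59.8
```

View pics/crop3.png

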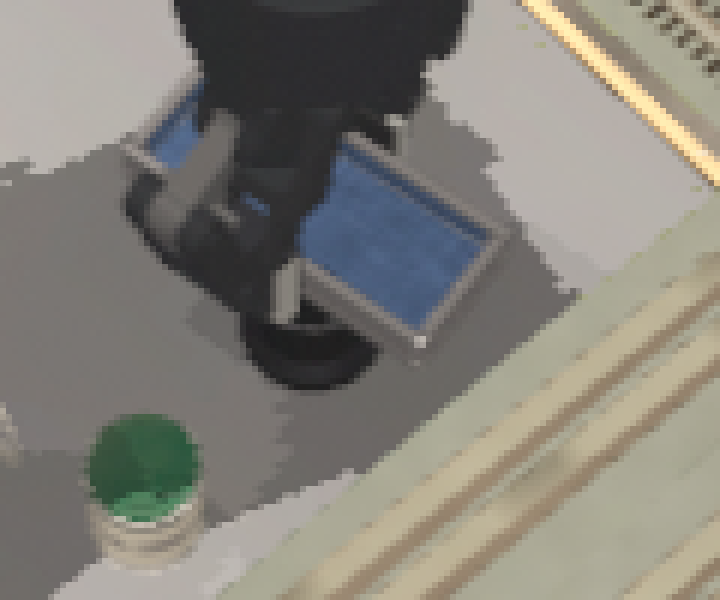

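```bash
cat >> arm.py <<'E'
def down(x,y,z0,z1,step,fmax,lat,base,v=.03,log=None):
    """guarded vertical steps; returns last commanded z and force"""
    z=z0;rows=[]
    n=int(round(abs(z1-z0)/step)); sg=np.sign(z1-z0)
    for i in range(n):
        z=z0+sg*step*(i+1); move_l([x,y,z],v); f=F(3)-base; rows.append((round(z*1000,1),*f.round(1)))
        if abs(f[2])>fmax or np.hypot(f[0],f[1])>lat: break
    for r in rows[::1] if log is None else rows[-log:]: print(*r)
    return z,f
E
python3 - <<'E'
from arm import *; from vis import *
a=np.radians(13.2);ex=np.array([np.cos(a),np.sin(a),0]);ey=np.array([-ex[1],ex[0],0]);c=np.array([.4335,-.045,0])
for zt in(.038,.045,.0515,.058):print("tip z",zt,proj("scene",c-.0225*ex-.011*ey+[0,0,zt]).round(1),proj("scene",c-.028*ex-.011*ey+[0,0,zt]).round(1))
move_l([.4335,-.045,.27],.2)
goto([.4328,.2582,.27],Q(0)); dwell(.2); st("over")
move_l([.4328,.2582,.245],.1); dwell(.3); b=F(10); print("base",b.round(2)); np.save("b.npy",b)
z,f=down(.4328,.2582,.245,.205,.002,4,4,b,v=.04); st("end")
import cv2
s=camera("scene");t=camera("top")
def cr(im,x,y,w=66,h=75):return cv2.resize(im[y:y+h,x:x+w],(396,450),interpolation=cv2.INTER_NEAREST)
cv2.imwrite("pics/crop4.png",np.hstack([cr(s,140,170),cr(t,195,250)])[:,:,::-1])
E
```

```text
tip z 0.038 [279.3 347. ] [277.4 349.4]
tip z 0.045 [279.3 345. ] [277.4 347.4]
tip z 0.0515 [279.3 343.1] [277.4 345.5]
tip z 0.058 [279.3 341.2] [277.3 343.6]
over 6.45 p [433.2 257.3 270. ] F [-0.3  0.6 -1.2] T [ 0.01 -0.04  0.02] w 44.0 g 61.0
base [-0.03  0.06 -0.74]
243.0 0.4 -0.3 -0.7
241.0 0.5 0.1 0.2
239.0 0.2 0.4 0.0
237.0 0.1 -0.3 0.5
235.0 0.4 -0.1 -0.6
233.0 0.7 0.3 -0.5
231.0 0.1 -0.5 0.0
229.0 0.5 -0.0 0.0
227.0 0.3 -0.1 -0.3
225.0 -0.1 -0.0 -0.6
223.0 -0.4 -0.1 0.1
221.0 -0.1 -0.6 -0.2
219.0 0.4 -0.2 0.0
217.0 0.4 -0.2 0.3
215.0 0.0 2.5 0.6
213.0 0.7 5.9 -2.0
end 11.63 p [432.8 258.6 212.9] F [ 0.5  5.6 -2.1] T [ 1.26 -0.11 -0.03] w 44.1 g 61.5
```

Run:
```python
from arm import *
b=np.load("b.npy"); 
for y in(.2586,.2590,.2594,.2598,.2602):
    move_l([.4328,y,.213],.03); dwell(.05); f=F(5)-b; print(y,f.round(1))
    if f[1]<1: break
st()
```

```text
0.2586 [ 0.8  5.2 -1.2]
0.259 [ 1.1  4.5 -1.5]
0.2594 [ 1.1  2.9 -1.1]
0.2598 [ 1.2  1.4 -0.2]
0.2602 [ 0.1  0.4 -0.1]
 13.44 p [432.7 260.1 212.9] F [-0.2 -0.1 -0.3] T [ 0.03 -0.02  0.01] w 43.9 g 61.7
```

View pics/crop4.png

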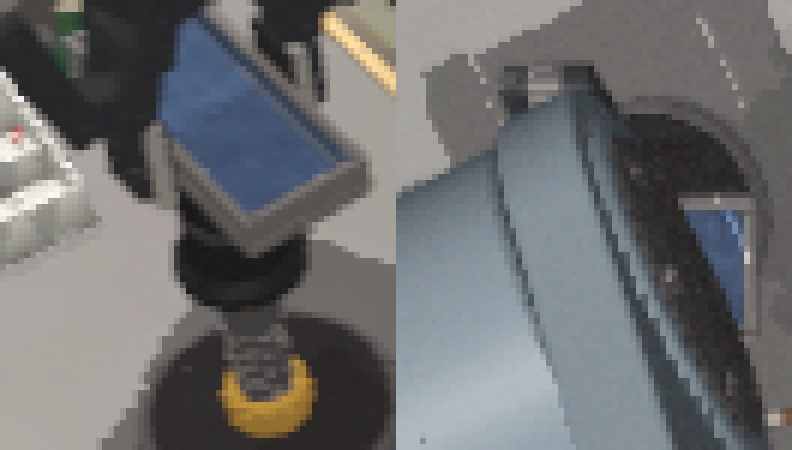

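The hub is over the pillar in the left crop, mouth at about (240,270), and the side force is now nil at y = 0.260. I'll press on to the balls.

Run:
```python
from arm import *
b=np.load("b.npy"); x,y=.4328,.2603
rows=[];z=.213;peak=0
while z>.185:
    z-=.001; move_l([x,y,z],.02); f=F(3)-b; rows.append((round(z*1000,1),*f.round(1)))
    peak=max(peak,f[2])
    if f[2]>12 or np.hypot(f[0],f[1])>6: break
    if peak>5 and f[2]<3.5: break
for r in rows: print(*r)
st()
```

```text
212.0 -0.2 -0.3 0.2
211.0 -0.4 0.3 -0.1
210.0 -0.0 -0.1 -0.1
209.0 0.0 0.1 0.2
208.0 -0.4 0.5 -0.1
207.0 0.7 0.6 1.6
206.0 0.8 0.9 2.0
205.0 0.2 1.2 2.1
204.0 1.4 1.0 -1.0
203.0 2.1 1.0 -3.0
202.0 0.8 1.2 -1.9
201.0 2.3 1.3 -3.6
200.0 1.4 0.8 -1.2
199.0 1.7 0.9 -3.7
198.0 0.9 1.1 0.0
197.0 0.7 1.3 -0.9
196.0 0.4 1.4 -0.4
195.0 1.7 0.8 -0.7
194.0 1.3 0.4 -1.1
193.0 1.2 0.6 -2.2
192.0 -0.1 1.2 0.3
191.0 1.1 0.8 -0.5
190.0 0.8 1.5 -1.6
189.0 1.9 0.2 -0.5
188.0 1.8 0.3 -1.4
187.0 1.7 1.1 -2.0
186.0 0.3 1.1 0.2
185.0 0.7 0.9 -0.9
 21.14 p [432.7 260.3 184.9] F [ 0.2  1.2 -1.8] T [ 0.14 -0.12 -0.05] w 43.9 g 61.8
```

Run:
```python
from arm import *
b=np.load("b.npy"); x,y=.4328,.2604
rows=[];z=.185;mn=0
while z>.1705:
    z-=.001 if z>.1805 else .0005; move_l([x,y,z],.02); f=F(4)-b; rows.append((round(z*1000,1),*f.round(1)))
    mn=min(mn,f[2]) if z<.179 else 0
    if f[2]>8 or np.hypot(f[0],f[1])>7: break
    if z<.1770 and mn<-3 and f[2]>-.5: break
for r in rows: print(*r)
st()
```

```text
184.0 0.8 0.8 -1.4
183.0 0.5 -0.3 -1.1
182.0 0.0 0.3 -0.2
181.0 1.7 0.3 -4.5
180.0 0.3 0.8 -4.7
179.5 -0.5 0.6 -3.7
179.0 0.9 -0.2 -6.1
178.5 0.8 -0.1 -6.8
178.0 0.4 -0.1 -6.1
177.5 -0.3 -0.6 -5.4
177.0 -0.4 -0.7 -3.7
176.5 -0.5 -0.5 -1.0
176.0 -1.0 -0.3 -0.3
 24.82 p [432.9 260.5 176.1] F [-1.   0.8 -2.2] T [0.06 0.14 0.04] w 43.9 g 62.6
```

Run:
```python
from arm import *
b=np.load("b.npy"); x,y=.4328,.2604
print(176.0,(F(10)-b).round(2))
for z in(.1756,.1752,.1748):
    move_l([x,y,z],.02); f=F(8)-b; print(z,f.round(2))
    if f[2]>1.2: break
st()
```

```text
176.0 [-0.9   0.15 -0.43]
0.1756 [-0.59  0.27 -0.25]
0.1752 [-0.16  0.22  0.08]
0.1748 [-0.24  0.36  0.59]
 25.86 p [432.8 260.4 174.8] F [-0.3  1.  -0. ] T [ 0.03  0.1  -0.01] w 43.9 g 62.7
```

Run:
```python
from arm import *; from vis import *
command_gripper(.064); st("released"); 
move_l([.4328,.2604,.26],.15)
goto([.6003,.0965,.2],Q(0)); command_gripper(.052); st("over wagon")
im={n:camera(n) for n in("scene","top")}
np.savez("im2.npz",**im)
for n,box in(("scene",(140,160,90,90)),("top",(180,240,110,80))):
    try:
        c=blob(blue(im[n]),box=box)
        for z in(.126,.131,.136): print(n,z,worldrect(n,c,z))
    except Exception as e: print(n,e)
v=np.vstack([np.hstack([cv2.resize(im["scene"][160:260,120:220],(400,400),interpolation=0),cv2.resize(im["scene"][200:270,250:320],(400,400),interpolation=0)])])
cv2.imwrite("pics/crop5.png",v[:,:,::-1])
```

```text
released 26.19 p [432.9 260.4 174.8] F [-0.4 -0.3 -0.3] T [-0.04  0.01  0.06] w 64.3 g 0.0
over wagon 28.14 p [600.   97.4 200.5] F [ 0.5 -0.2  0.3] T [-0.01  0.02 -0.08] w 52.0 g 0.0
scene 0.126 (array([435.3, 264.6]), 94.7, 35.7, 89.7)
scene 0.131 (array([433.2, 260.2]), 94.1, 35.4, 89.7)
scene 0.136 (array([431.2, 255.8]), 93.4, 35.2, 89.7)
top 0.126 (array([434.3, 259.9]), 94.3, 35.9, -89.3)
top 0.131 (array([434.8, 259.1]), 93.7, 35.7, -89.3)
top 0.136 (array([435.4, 258.4]), 93.1, 35.5, -89.3)
```

View pics/crop5.png

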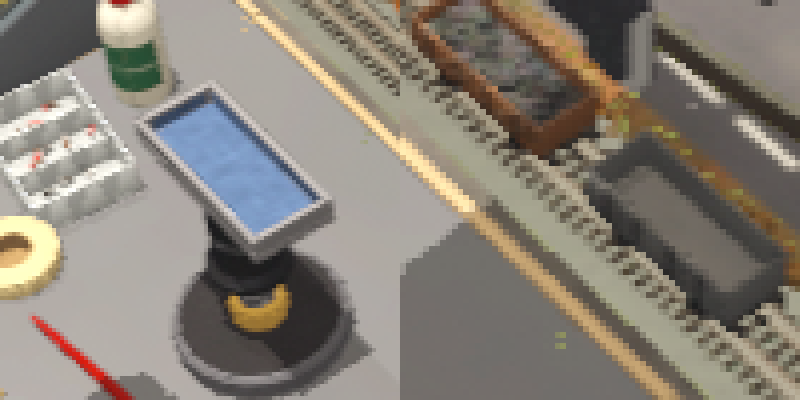

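The tray sits level at rim z ≈ 0.131, as it should when clicked in, and is centred at about (433.8, 259.7). The wagon is clear, so I'll take it.

Run:
```python
from arm import *; from vis import *
X,Y=.6000,.0957
move_l([X,Y,.12],.15); move_l([X,Y,.0965],.05); st("down"); f=F(5);print(f.round(1))
command_gripper(.015); st("grip")
move_l([X,Y,.13],.06); st("lift"); move_l([X,Y,.28],.2)
goto([.4336,.2601,.28],Q(0)); move_l([.4336,.2601,.245],.1); dwell(.3); st("over tray")
b=F(10); np.save("b2.npy",b); print(b.round(2))
im={n:camera(n) for n in("scene","top")}
v=np.hstack([cv2.resize(im["scene"][140:240,120:220],(400,400),interpolation=0),cv2.resize(im["top"][180:320,180:320],(400,400),interpolation=0)])
cv2.imwrite("pics/crop6.png",v[:,:,::-1])
```

```text
down 29.54 p [600.   95.7  96.4] F [ 0.2 -0.1  0.1] T [ 0.02 -0.01 -0.01] w 51.9 g 0.0
[ 0.3 -0.  -0.2]
grip 29.89 p [600.4  95.7  97. ] F [0.8 0.5 3.3] T [-0.03 -0.16  0.03] w 31.1 g 60.4
lift 30.6 p [599.9  95.7 129.9] F [ 0.2  0.2 -0.4] T [ 0.01 -0.02 -0.02] w 30.5 g 60.1
over tray 33.23 p [433.7 260.2 245.5] F [ 0.6 -0.3  0.2] T [ 0.01 -0.03  0.02] w 31.0 g 60.1
[ 0.14  0.23 -0.42]
```

View pics/crop6.png

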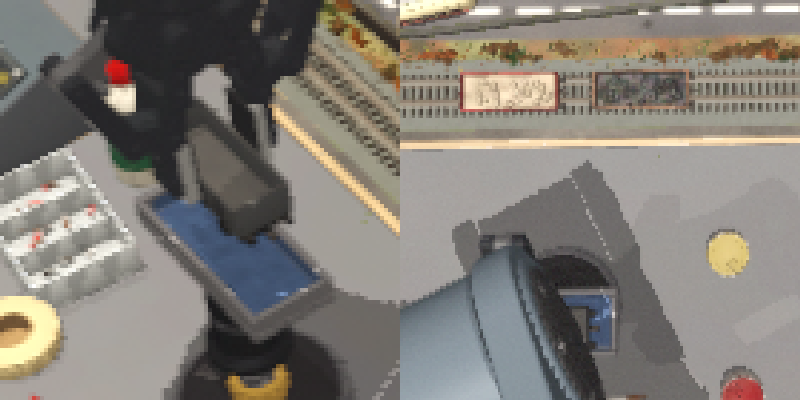

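Run:
```python
from vis import *
print(cast("scene",[[192,184.5],[179,192]],.1905)*1000)
# same corners of the wagon while on the rails (crop5): right (785,250), bottom (725,290)
f=lambda x,y:[(x-400)/5.714+250-.5,y/5.714+200-.5]
print(cast("scene",[f(785,250),f(725,290),f(590,185),f(650,130)],.042)*1000)
```

```text
[[449.40188362 222.35416084]
 [421.30110273 221.78160589]]
[[614.12512094  60.05168303]
 [586.63780552  60.62482542]
 [581.85511278 125.94054965]
 [614.77798179 131.37797418]]
```

Run:
```python
from arm import *
b=np.load("b2.npy"); x,y=.4331,.2600
move_l([x,y,.222],.08); print((F(4)-b).round(1))
z,f=down(x,y,.222,.210,.002,2,2.5,b,v=.04)
if z<.2105:
    z0=z
    while z>.2035:
        z-=.0004; move_l([x,y,z],.02); f=F(5)-b; print(round(z*1000,1),f.round(2))
        if f[2]>.9 or np.hypot(f[0],f[1])>2.5: break
st()
```

```text
[-0.1 -0.2  0. ]
220.0 -0.4 0.0 -0.1
218.0 -0.2 -0.3 -0.3
216.0 -0.1 -0.2 -0.1
214.0 -0.3 0.4 -0.1
212.0 -0.3 -0.1 -0.0
210.0 -0.4 -0.4 0.7
209.6 [-0.87 -0.15  3.04]
 35.83 p [433.2 260.  209.7] F [-0.5  0.   3.4] T [ 0.01  0.18 -0.02] w 31.1 g 60.4
```

Run:
```python
from arm import *; from vis import *
b=np.load("b2.npy"); print((F(10)-b).round(2)); st()
im=camera("scene")
cv2.imwrite("pics/crop7.png",cv2.resize(im[150:240,130:220],(600,600),interpolation=cv2.INTER_CUBIC)[:,:,::-1])
```

```text
[-0.75 -0.22  3.59]
 35.92 p [433.1 260.  209.7] F [-0.9 -0.6  3.1] T [0.02 0.15 0.02] w 30.8 g 60.5
```

View pics/crop7.png

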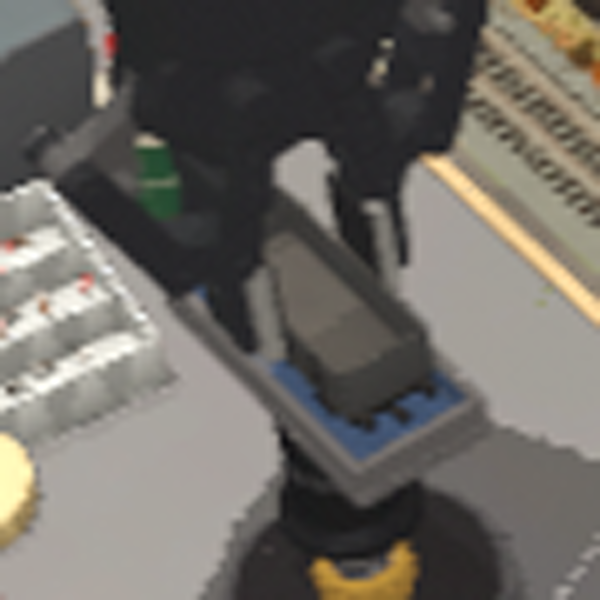

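Run:
```python
from vis import *
o=np.array([.4331,.260,0])
g=lambda X:((proj("scene",X)-[130,150])*6.667).round(0)
for zt in(.128,.1325,.1375):print("tip",zt,g(o+[-.0155,-.011,zt]),g(o+[-.022,-.011,zt]),"+x tip",g(o+[.0155,-.011,zt]),g(o+[.022,-.011,zt]))
for zw in(.1307,.1325):print("wall corner in/out -x,-y",zw,g(o+[-.0225,-.052,zw]),"+x,-y",g(o+[.0225,-.052,zw]))
for zw in(.121,.1235):print("rim corner -x,-y",zw,g(o+[-.0155,-.0375,zw+.032]),"+x",g(o+[.0155,-.0375,zw+.032]))
```

```text
tip 0.128 [293. 387.] [274. 398.] +x tip [385. 335.] [404. 324.]
tip 0.1325 [291. 376.] [271. 387.] +x tip [383. 324.] [402. 313.]
tip 0.1375 [288. 364.] [269. 375.] +x tip [381. 312.] [400. 301.]
wall corner in/out -x,-y 0.1307 [352. 476.] +x,-y [486. 397.]
wall corner in/out -x,-y 0.1325 [351. 472.] +x,-y [486. 393.]
rim corner -x,-y 0.121 [333. 380.] +x [427. 326.]
rim corner -x,-y 0.1235 [332. 374.] +x [426. 320.]
```

Projected fingertips lie above the walls, so the contact is the wagon on the tray floor. I'll ease off slightly and release.

Run:
```python
from arm import *; from vis import *
b=np.load("b2.npy"); x,y=.4331,.2600
move_l([x,y,.2099],.02); print((F(6)-b).round(2))
command_gripper(.052); st("open")
move_l([x,y,.27],.1); goto([.45,-.02,.30],Q(0)); dwell(.3); st("clear")
im={n:camera(n) for n in("scene","top")}
v=np.hstack([cv2.resize(im["scene"][160:260,130:230],(400,400),interpolation=2),cv2.resize(im["top"][240:320,190:270],(400,400),interpolation=2)])
cv2.imwrite("pics/crop8.png",v[:,:,::-1])
```

```text
[-0.81 -0.11  2.17]
open 36.6 p [433.1 260.  209.8] F [-0.5  0.8  0.2] T [-0.03  0.01  0.03] w 52.4 g 0.0
clear 38.74 p [450.1 -19.4 299.9] F [ 0.4 -0.1 -0.2] T [-0.04  0.03  0.02] w 52.1 g 0.0
```

View pics/crop8.png

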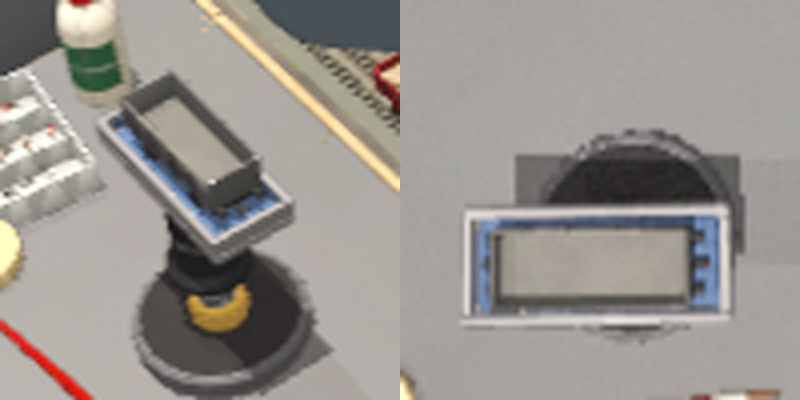

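Run:
```python
from vis import *
a=np.load("im2.npz")["scene"];b=camera("scene")
for nm,(x,y,w,h) in {"right":(196,202,14,18),"bottom":(176,213,16,16),"left":(150,184,10,14),"tray-lower":(160,205,50,25),"fixed foot":(165,232,50,20)}.items():
    g=lambda im:cv2.cvtColor(im,cv2.COLOR_RGB2GRAY).astype(np.float32)[y:y+h,x:x+w]
    print(nm,np.round(cv2.phaseCorrelate(g(a),g(b),cv2.createHanningWindow((w,h),cv2.CV_32F)),2) if 0 else cv2.phaseCorrelate(g(a),g(b),cv2.createHanningWindow((w,h),cv2.CV_32F)))
```

```text
right ((0.5817192989583253, 0.10800709971487521), 1.0061354672467266)
bottom ((0.0077896077329366875, 1.384921069960959), 0.8015750674530864)
left ((-0.033600337308894446, 0.450041415276881), 1.0495173446337382)
tray-lower ((0.43352512857014247, 1.094547898647006), 0.766373812866211)
fixed foot ((-0.059776974630796786, 0.0002175588783508431), 0.9993708837032318)
```

Run:
```python
from vis import *
a=np.load("im2.npz")["scene"];b=camera("scene")
for u,r0,r1 in((160,194,212),(168,202,222),(176,208,228),(182,212,230),(188,208,228),(194,206,224),(200,202,222)):
    print(u,r0);print("  ",*a[r0:r1,u].mean(1).astype(int));print("  ",*b[r0:r1,u].mean(1).astype(int))
def low(im):
    m=blue(im);return {u:max(np.nonzero(m[180:235,u])[0])+180 for u in range(158,202) if m[180:235,u].any()}
la,lb=low(a),low(b);print([lb[u]-la[u] for u in la if u in lb])
```

```text
160 194
   168 189 198 154 90 122 119 134 163 169 169 170 170 170 170 170 170 171
   172 194 201 162 94 124 129 153 166 173 173 174 174 174 174 174 174 174
168 202
   156 182 198 164 111 98 102 122 156 169 170 170 170 171 171 171 171 171 170 170
   140 192 204 170 116 101 107 127 161 173 174 174 174 174 175 175 175 175 174 174
176 208
   159 157 155 176 211 178 128 95 104 89 60 29 29 51 52 33 29 31 29 32
   86 130 158 179 199 192 147 94 121 92 56 30 29 51 56 34 30 31 31 31
182 212
   162 162 161 163 159 176 195 188 147 100 102 107 66 36 29 29 29 38
   67 82 96 138 161 171 192 200 163 102 103 101 79 46 31 30 30 40
188 208
   160 159 158 161 159 165 160 159 187 188 98 89 88 90 99 78 30 29 30 34
   63 58 38 67 87 98 98 152 163 211 119 97 94 93 117 91 50 29 31 34
194 206
   130 153 160 160 161 164 166 206 159 92 88 87 96 94 150 171 154 110
   58 78 59 65 95 97 136 189 192 109 95 92 104 102 113 175 158 112
200 202
   166 167 166 167 170 188 198 159 185 113 91 88 91 95 110 169 171 171 171 172
   170 170 170 170 164 189 206 169 151 184 97 94 91 121 96 152 174 175 175 176
[np.int64(-1), np.int64(0), np.int64(0), np.int64(0), np.int64(0), np.int64(0), np.int64(0), np.int64(0), np.int64(0), np.int64(0), np.int64(0), np.int64(0), np.int64(0), np.int64(0), np.int64(0), np.int64(0), np.int64(1), np.int64(1), np.int64(1), np.int64(1), np.int64(1), np.int64(0), np.int64(0), np.int64(0), np.int64(0), np.int64(0), np.int64(1), np.int64(0), np.int64(1), np.int64(0), np.int64(1), np.int64(0), np.int64(1), np.int64(0), np.int64(0), np.int64(1), np.int64(0), np.int64(1), np.int64(0), np.int64(1), np.int64(1), np.int64(0)]
```

```bash
python3 -c "
from cell import *
print(hand_in(), sense()['clock'])"
```

```text
the job is handed in; nothing more can be done
the job is handed in; nothing more can be done
```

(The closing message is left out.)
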